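# Set a pendulum rod in the collet holder with a quarter turn of slack

## Robot

A 6-joint arm with a two-finger parallel gripper is mounted at the origin on the work surface. World frame = base frame: x ahead of the robot, y to its left, z up, the work surface at z = 0. Lengths are in m, angles in rad, forces in N, time in s.
With the tool pointing down it reaches from about 0.25 to 0.85 m from the base axis. Payload 12.5 kg.
Tool frame: the origin (TCP) lies at the very end of the fingers, on their centre line; the grasp point (between the pads) lies 19 mm behind it (r.hold_point_z is the distance from the TCP to the grasp point, in m); z points along the fingers, y is the line along which they close (so a half turn about z gives the same grasp; the last joint's range is limited). The gripper opens to 93 mm and grips with 3 to 60 N. Pads are 15 mm wide; open, the fingers measure 128 mm over their backs; the gripper's body (75 mm by 188 mm) begins 65 mm behind the grasp point.
Start: joints at [-0.085, 0.351, 1.652, -0, 1.139, -0.085], TCP at [0.55, 0, 0.219] pointing down, gripper open.
Joint ranges: [-2.75, 2.75], [-0.79, 2.1], [0.01, 2.65], [-1.57, 4.71], [0.07, 3.14], [-2.87, 2.87]. Speed limits (rad/s): [2.22, 2.22, 2.79, 3.14, 3.14, 3.14].

## Interface

Orientations are given as a rotation vector (axis times angle).
In Python, from bench import readout, optics, finish_job, r gives the robot as it stands.
- The arm moves only by the shell command python3 -m crank 'ROWS' [FORCE]. ROWS is a JSON object whose one key "steps" holds a list that holds one entry, the list of rows, each a list of 7 numbers: the shift along the tool's x, y, z in m, then the turn, a rotation vector about the tool's x, y, z in degrees, then the closure, from 0 (fully open) to 1 (shut). A call has 1 to 12 rows; each row is the pose to reach, as a shift and turn from the pose commanded when the call began, along the tool's axes at that moment; what a row does not reach only later rows make up. A row lasts 1/10 s, in which the tool goes at most 50 mm and 8.59 degrees, less where a joint would pass 70% of its speed; a pose out of reach is approached as far as the arm can. A call with a gripper value outside its range is refused whole. The fingers move at their own pace and stop on an object; FORCE is the grip in N (left out, the last holds). Time passes only in rows, so rows that repeat a pose let the fingers close. It gives the time, the measured TCP pose, the force, the opening and the grip force at its end, in the units of the state.
- readout.sense(): the state, without advancing time (a new reading comes with each control period).
- optics.snapshot(name): name is "scene" or "side" or "wrist"; returns a dict with "pixels" (480x640x3 uint8, red, green, blue), "fov_y" (degrees; the focal length in pixels is half the picture's height over the tangent of half this angle, whatever the lens; pixels are square), "cx", "cy" (the principal point, pixels), "extrinsics" (4x4, takes a point from camera to world coordinates). Camera axes: x right, y down, z forward; pixel columns grow to the right and rows downward; lengths in m; the calibration is good to about 2 mm. A picture is of the moment at which its call begins. There is no depth.
- finish_job(): hands the job in; it is judged then, once.
Trained networks look in a picture, given as the dict that the camera call returned (one of the last four; its "shot" number tells which), for a name from the list of things; names that differ only in an ending like _2 or _b are one class to them, and where a whole thing is asked for, a point or a joint stands for the part that bears it (a point fixed in the world has none). Each returns a list of dicts, best first, with "score" (0 to 1); they miss things now and then, are a little off and sometimes report something else, mostly with a low value. They report only what shows in the picture. A call takes as long as a camera call. They do not tell look-alikes from the thing itself.
- optics.search_frame(picture, target): "location" ([x, y, z] in m, in the coordinates of the camera as it stood for that picture, good to about 4 mm: the middle of the surface that is visible of it).
- optics.masks_of(picture, target): "pixels" (480x640 bool, what is visible of it).
The state is a dict: "time": time; "joint_pos": joint angles; "joint_velocities": joint speeds; "joint_torque": joint torques, N m; "eef_pos": TCP position; "eef_rot": TCP orientation; "force": force on the tool from outside, world axes, zero at the start; "ft_torque": the same for the moment, N m; "grip_width": finger opening in m; "gripper_force": force on a finger pad.
Only numpy, scipy, OpenCV 4.12 (cv2) and the standard library are available. Lean on these libraries where they do the work, as an engineer would, in place of code of your own. Each camera call takes 0.05 s, during which the arm holds its last target. There are 200 camera calls.

## Task

Take the steel pendulum rod out of the wooden block and push it down through the brass nut into the upright rod holder until it stands on the bottom of the bore. Then screw the knurled nut down (clockwise) until it bottoms out and back it off a quarter turn so that the rod can still slide. Finish while still holding the nut there in the fingers, and leave the other things on the bench undisturbed.

Things in the scene. Friction and masses are not known exactly. Their poses are not given: they have to be found in the camera images.
- rod: Loose steel pendulum rod, 120 mm long, about 70 g: 8 mm shaft with a 5 mm tapered foot (4 mm across at the tip); the top 24 mm is a cylindrical head 12 mm across, the place to grip. Origin at the tip of the foot, z along the rod to the head. It starts upright in the block's hole, foot 10 mm and head top 130 mm above the bench.
- rack: Fixed wooden block 64 x 64 mm and 45 mm high with one vertical hole (11.5 mm across, floor 10 mm above the bench) in the middle of its top. Origin at the centre of its underside.
- holder: Fixed upright rod holder: round steel base 80 mm across, 14 mm high; bored column 28 mm across up to 96 mm; threaded neck up to 108 mm carrying the brass nut. Bore on the axis, 10.4 mm across, open at the top, flat floor 30 mm above the bench. Origin at the centre of the underside, z up. With the rod seated its head spans 126 to 150 mm above the bench, just above the nut.
- bore_floor (a point): Centre of the floor of the holder's bore, 30 mm above the bench, on the axis of holder and nut.
- nut: Knurled round brass nut, 38 mm across, 24 mm high, with a 13 mm through hole on its axis and a dark line on its top. Already started on its thread and captive: it only turns, rising 4 mm per turn. Origin at the centre of its underside, 96 mm above the bench when bottomed out. The column below is narrower. The seated rod's head stands up 30 mm above the nut, between the fingers.
- nut_top (a point): Centre of the nut's top face, 24 mm above its origin (120 mm above the bench when bottomed out).
- nut_turn (a joint): Angle of the nut in rad: 0 is bottomed out (hard stop), growing as it unscrews, anticlockwise seen from above; clockwise from above screws it down. Starts 1.9 to 3.2 rad from the stop. Turning needs about 0.06 N m, and it stays where it is left.
- pipe_a: Whistle pipe lying down, 126 x 30 x 26 mm, pine with a walnut cap; leave alone. Origin at the centre of its underside.
- pipe_b: A second such whistle pipe; leave alone.
- bird_door: Carved linden bird door lying flat, 75 x 62 mm, 19 mm high; leave alone. Origin at the centre of its underside.
- bell: Small brass bell, 42 mm across and 42 mm high; leave alone. Origin at the centre of its underside.
- canister: Squat tin screw-top canister, 70 mm across and 50 mm high; leave alone. Origin at the centre of its underside.
- driver: Screwdriver lying on the bench, 160 mm long, less than 40 mm high; leave alone.
- collet: Loose brass collet ring, 24 mm across and 18 mm high; leave alone. Origin at the centre of its underside.
Not all that is in view belongs to the job. Several things have the shape of the holder; the one meant has the colours described above.

How it is judged:
On the way, in this order (a step that is already met when the one before it is completed fails the run):
1. the rod stands on the floor of the holder's bore, through the nut (z of rod in the frame of holder between 0.026 and 0.034 m and horizontal distance between rod and bore_floor below 0.004 m and angle between rod's own z axis and vertical below 0.08 rad), for 0.2 s.
2. the nut has bottomed out with the rod in the bore (all of step 1 and value of joint nut_turn below 0.08 rad), for 0.1 s.
At the end, for the whole second after the job is handed in: The rod stands upright on the bore floor (foot within 4 mm of it in height and of the axis), the nut has been to its stop and is now a quarter turn back from it (90 degrees, give or take 20), still, and held in the fingers with at least 2 N (all of step 1 and value of joint nut_turn between 1.22 and 1.92 rad and velocity of joint nut_turn between -0.1 and 0.1 rad/s and contact force between the fingers and nut above 2 N); the arm keeps its last pose, push and grip.
It fails at once if a bystander (pipe, bird door, bell, canister, screwdriver or loose collet) is moved more than 20 mm (distance of any of pipe_a, pipe_b, bird_door, bell, canister, driver, collet from where it was at the start of the episode above 0.02 m).
It also fails if it takes over 58 s, if anything falls off the work surface, if the arm or the gripper's body presses on something with over 40 N, if the wrist force passes 120 N, or if a joint passes its speed limit or range.

## Working session

There is one attempt and no reset: what is moved stays moved. The work goes in short steps, Python scripts to look and compute and a shell command to move; the robot and the scene stay as the last step left them, time stands still between calls to the robot, and variables do not carry over. Pictures are saved under pics/ and viewed, at most 10 in all, crops included, and the job is handed in when it is done.

```bash
mkdir -p pics; ls; cat > h.py <<'E'
import numpy as np, cv2
from bench import readout, optics, r
def shot(n):
    p=optics.snapshot(n); return p
def world(p,c): 
    E=np.array(p["extrinsics"]); return E[:3,:3]@np.array(c)+E[:3,3]
def proj(p,w):
    E=np.array(p["extrinsics"]); c=E[:3,:3].T@(np.array(w)-E[:3,3]); f=240/np.tan(np.radians(p["fov_y"])/2)
    return np.array([p["cx"]+f*c[0]/c[2],p["cy"]+f*c[1]/c[2]])
def plane(p,u,v,z):
    E=np.array(p["extrinsics"]); f=240/np.tan(np.radians(p["fov_y"])/2)
    d=E[:3,:3]@np.array([(u-p["cx"])/f,(v-p["cy"])/f,1]); o=E[:3,3]; return o+d*(z-o[2])/d[2]
def save(p,n): cv2.imwrite(n,cv2.cvtColor(p["pixels"],cv2.COLOR_RGB2BGR))
E
python3 - <<'E'
from h import *
np.set_printoptions(precision=4,suppress=True)
s=readout.sense();print(s["time"],s["eef_pos"],s["eef_rot"])
for c in ["scene","side"]:
    p=shot(c);save(p,f"pics/{c}.png");print(c,p["fov_y"],np.array(p["extrinsics"]).tolist())
    for t in ["rod","rack","holder","nut","nut_top"]:
        for d in optics.search_frame(p,t): 
            w=world(p,d["location"]);print(t,round(d["score"],2),w,proj(p,w))
E
```

```text
pics
0.0 [0.5497 0.0001 0.2181] [-2.2208 -2.2209  0.0012]
scene 57.05839737734812 [[0.7863029207066717, 0.46653462609918606, -0.4050594518569467, 0.9059501129465514], [0.6177615073106341, -0.6041922417665885, 0.5033114891142044, -0.3352719986814907], [-0.009921540880874255, -0.6459854314452897, -0.7632852582010162, 0.7044566690861568], [0.0, 0.0, 0.0, 1.0]]
rod 0.63 [ 0.5483 -0.0228  0.0186] [268.5549 280.7022]
rod 0.52 [0.5915 0.1376 0.1044] [339.3212 209.9444]
rack 0.66 [0.5975 0.1259 0.0468] [337.2159 235.1473]
holder 0.65 [ 0.5992 -0.1594  0.0102] [237.3627 352.3176]
holder 0.64 [ 0.6024 -0.2731  0.0187] [186.0276 405.8179]
holder 0.54 [0.5983 0.1255 0.0475] [337.451  235.2516]
holder 0.49 [0.5183 0.3769 0.0205] [372.4663 161.9228]
nut 0.69 [ 0.6011 -0.2652  0.1195] [173.0653 374.9526]
nut 0.57 [ 0.5975 -0.1617  0.1238] [224.8634 319.03  ]
nut_top 0.69 [ 0.5992 -0.2723  0.1193] [168.1198 378.1486]
nut_top 0.55 [ 0.5944 -0.1633  0.1271] [222.2319 317.5338]
side 56.92001399039473 [[0.8560133096522189, -0.2669896428507175, 0.44267114691235626, 0.23172519024553884], [-0.5166766233930526, -0.41382911892599433, 0.7495270022941728, -0.5518728096794814], [-0.016925735948790436, -0.8703229233677474, -0.49219054087132785, 0.5165677654243475], [0.0, 0.0, 0.0, 1.0]]
rod 0.73 [0.5881 0.1338 0.0973] [295.529  232.1993]
rack 0.81 [0.5794 0.1187 0.0412] [296.471  260.8372]
rack 0.47 [ 0.5829 -0.1693  0.0166] [388.4171 357.0409]
holder 0.85 [ 0.5835 -0.17    0.0181] [389.1011 356.4392]
holder 0.78 [ 0.5768 -0.2844  0.0171] [439.1428 410.6429]
nut 0.9 [ 0.5816 -0.1652  0.1188] [390.3086 303.4088]
nut 0.58 [ 0.5907 -0.2773  0.1125] [452.0365 350.9701]
nut_top 0.8 [ 0.5828 -0.2756  0.1128] [446.619  352.3946]
nut_top 0.76 [ 0.5848 -0.167   0.1191] [392.8782 303.1422]
nut_top 0.55 [ 0.7555 -0.1976  0.0218] [480.32   325.4323]
```

View pics/scene.png

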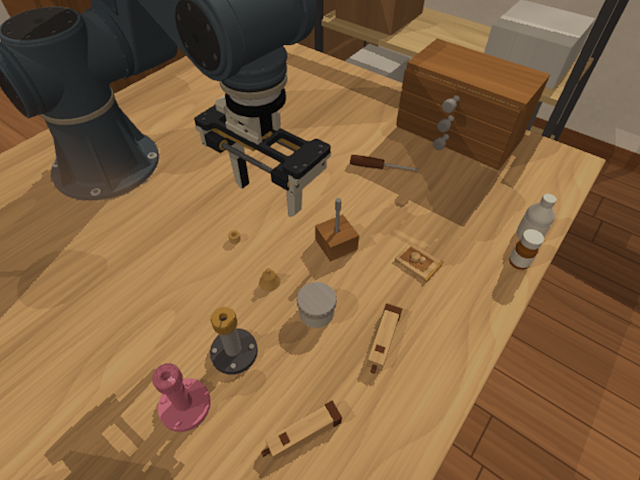

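View pics/side.png

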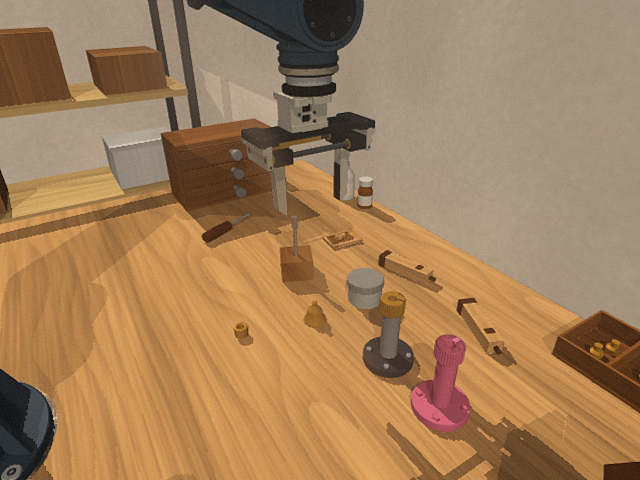

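The scene view shows the rod head at about (338,201) standing in the block at (337,238). The holder with the brass nut is at (224,320), and its pink look-alike at (168,378) is to be ignored. The side view agrees: rod head (294,220), brass nut (393,305).

Next I fit silhouettes of the known shapes to the network masks in both views.

```bash
cat > fit.py <<'E'
from h import *
from scipy.optimize import least_squares
def cyl(xy,parts):
    a=np.linspace(0,2*np.pi,24,endpoint=False)
    return [np.array([[xy[0]+R*np.cos(t),xy[1]+R*np.sin(t),z] for z in (z0,z1) for t in a]) for R,z0,z1 in parts]
def sil(p,shapes):
    m=np.zeros((480*4,640*4),np.uint8)
    for s in shapes:
        q=np.array([proj(p,w) for w in s]); h=cv2.convexHull(((q+.5)*4).astype(np.int32)); cv2.fillConvexPoly(m,h,1)
    return m
def cen(m): 
    M=cv2.moments(m,True); return np.array([M['m10'],M['m01']])/M['m00']
def mask(p,t,near):
    best=None
    for d in optics.masks_of(p,t):
        m=np.array(d["pixels"]).astype(np.uint8)
        if m.sum()<8: continue
        c=cen(m)
        if np.linalg.norm(c-proj(p,near))<25 and (best is None or d["score"]>best[1]): best=(m,d["score"])
    return best and best[0]
def fit(views,parts,x0):  # views: (picture,mask)
    def res(x): return np.concatenate([(cen(sil(p,cyl(x,parts)))/4-.5)-cen(m) for p,m in views])
    s=least_squares(res,x0,diff_step=0.01,method='lm'); return s.x,s.fun
E
cat > run.py <<'E'
import sys
from fit import *
np.set_printoptions(precision=4,suppress=True)
P=[shot(c) for c in sys.argv[1:]]
for t,near,parts in [("rod",[.588,.135,.09],[(.004,.045,.106),(.006,.106,.13)]),("nut",[.594,-.163,.11],[(.019,.0977,.1217)]),("rack",[.585,.125,.03],None)]:
    V=[(p,mask(p,t,near)) for p in P]; V=[v for v in V if v[1] is not None]
    print(t,[int(v[1].sum()) for v in V],[cen(v[1]) for v in V])
    if parts:
        x,f=fit(V,parts,near[:2]); print("  both",x,f,[sil(p,cyl(x,parts)).sum()/16 for p,_ in V])
        for v in V: print("  one",fit([v],parts,near[:2])[0])
    else:
        for p,m in V: pass
E
python3 run.py scene side
```

```text
rod [152, 173] [array([337.8092, 212.0461]), array([294.3584, 233.8035])]
  both [0.5881 0.1381] [-0.1241  0.2213  0.1392 -0.6852] [np.float64(177.5), np.float64(195.125)]
  one [0.5878 0.1387]
  one [0.5866 0.1357]
nut [605, 586] [array([223.9124, 320.0562]), array([391.8003, 304.7082])]
  both [ 0.5901 -0.1595] [-0.2239 -0.1118  0.1498 -0.3064] [np.float64(656.1875), np.float64(672.25)]
  one [ 0.5906 -0.1595]
  one [ 0.5895 -0.1599]
rack [1381, 1113] [array([336.5576, 237.3345]), array([295.7844, 263.6244])]
```

```bash
python3 -m crank '{"steps":[[[0.046,0.013,0,0,0,0,0],[0.092,0.026,0,0,0,0,0],[0.138,0.038,0,0,0,0,0],[0.138,0.038,0,0,0,0,0],[0.138,0.038,0,0,0,0,0]]]}' 20; python3 run.py scene side wrist; python3 -c "
from h import *
p=shot('wrist');save(p,'pics/w1.png');print(p['extrinsics'])"
```

```text
time: 1.5
eef_pos: [0.5878, 0.1387, 0.2183]
eef_rot: [-2.219, -2.223, 0.001]
force: [-0.4, -0.5, 0.1]
grip_width: 0.093
gripper_force: 0.0
rod [161, 173, 393] [array([337.7267, 212.6646]), array([294.3237, 233.659 ]), array([318.6718, 240.145 ])]
  both [0.5881 0.1389] [ 0.2069 -0.6479 -0.0487 -0.6668  0.1574  0.5792] [np.float64(177.375), np.float64(193.4375), np.float64(416.5625)]
  one [0.5886 0.1375]
  one [0.5868 0.136 ]
  one [0.588  0.1393]
nut [555, 580] [array([224.5712, 319.4198]), array([391.9517, 304.8672])]
  both [ 0.5904 -0.1589] [-0.3772  0.2959 -0.0961 -0.7234] [np.float64(655.3125), np.float64(674.1875)]
  one [ 0.5905 -0.1581]
  one [ 0.5895 -0.1603]
rack [1250, 977, 3990] [array([337.0248, 237.4536]), array([296.3429, 264.0368]), array([318.9519, 220.2218])]
[[ 9.99999210e-01 -9.15893644e-04  8.60379978e-04  5.87013513e-01]
 [-6.55758574e-04 -9.64398796e-01 -2.64451378e-01  2.13005273e-01]
 [ 1.07195875e-03  2.64450605e-01 -9.64398636e-01  3.85623383e-01]
 [ 0.00000000e+00  0.00000000e+00  0.00000000e+00  1.00000000e+00]]
```

View pics/w1.png

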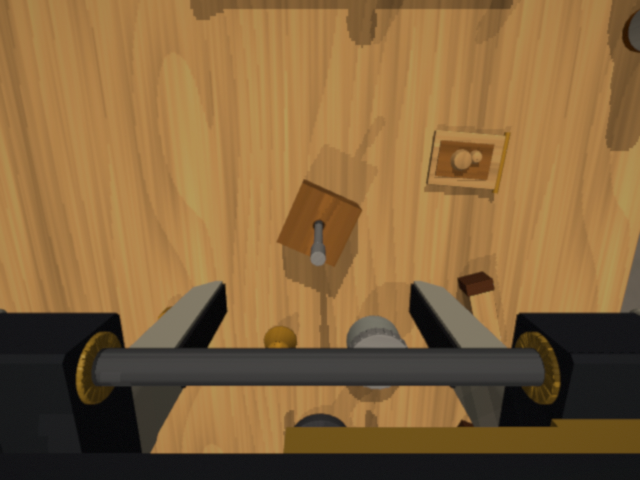

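The rod head at (318,257) lies midway between the fingers in the wrist view, which agrees with the fit. I descend and grip high on the head.

```bash
python3 -m crank '{"steps":[[[0,0,0.04,0,0,0,0],[0,0,0.08,0,0,0,0],[0,0,0.112,0,0,0,0],[0,0,0.112,0,0,0,0.5],[0,0,0.112,0,0,0,1],[0,0,0.112,0,0,0,1],[0,0,0.112,0,0,0,1],[0,0,0.112,0,0,0,1],[0,0,0.112,0,0,0,1],[0,0,0.112,0,0,0,1]]]}' 30
```

```text
time: 3.15
eef_pos: [0.5881, 0.138, 0.1069]
eef_rot: [2.221, 2.221, 0.0]
force: [0.2, -0.6, 0.2]
grip_width: 0.0414
gripper_force: 0.0
```

```bash
python3 -m crank '{"steps":[[[0,0,0,0,0,0,1],[0,0,0,0,0,0,1],[0,0,0,0,0,0,1],[0,0,0,0,0,0,1],[0,0,0,0,0,0,1],[0,0,0,0,0,0,1],[0,0,0,0,0,0,1],[0,0,0,0,0,0,1]]]}' 30
```

```text
time: 3.95
eef_pos: [0.588, 0.1381, 0.1066]
eef_rot: [-2.221, -2.221, 0.0]
force: [-0.1, 0.4, 0.8]
grip_width: 0.0114
gripper_force: 30.0
```

```bash
python3 -m crank '{"steps":[[[0,0,-0.03,0,0,0,1],[0,0,-0.07,0,0,0,1],[0,0,-0.11,0,0,0,1],[0,0,-0.145,0,0,0,1],[0,0,-0.145,0,0,0,1]]]}' 40 && python3 -m crank '{"steps":[[[-0.03,0,0,0,0,0,1],[-0.07,0,0,0,0,0,1],[-0.11,0,0,0,0,0,1],[-0.15,0,0,0,0,0,1],[-0.19,0.001,0,0,0,0,1],[-0.23,0.002,0,0,0,0,1],[-0.265,0.002,0,0,0,0,1],[-0.29,0.002,0,0,0,0,1],[-0.297,0.002,0,0,0,0,1],[-0.297,0.002,0,0,0,0,1],[-0.297,0.002,0,0,0,0,1]]]}'
cat > look.py <<'E'
from fit import *
import sys
np.set_printoptions(precision=4,suppress=True)
s=readout.sense();e=np.array(s["eef_pos"]);print(s["time"],e,s["eef_rot"],s["joint_pos"])
ft=e[2]-.0966  # rod foot height estimate
near=[e[0],e[1],ft+.06]
for c in ["scene","side","wrist"]:
    p=shot(c);save(p,f"pics/{sys.argv[1]}_{c}.png")
    for t,nr in (("rod",near),("nut",[.5903,-.159,.11])):
        m=mask(p,t,nr)
        if m is None: print(c,t,"none");continue
        ys,xs=np.nonzero(m)
        k=ys>ys.max()-3
        print(c,t,m.sum(),"cen",cen(m),"bottom",xs[k].mean(),ys.max(),"top",xs[ys<ys.min()+3].mean(),ys.min(),"pred cen",proj(p,nr),"foot",proj(p,[e[0],e[1],ft]))
E
python3 look.py a
```

```text
time: 4.45
eef_pos: [0.5898, 0.1383, 0.2567]
eef_rot: [2.218, 2.218, 0.01]
force: [0.3, -0.3, 0.5]
grip_width: 0.0113
gripper_force: 40.0
time: 5.55
eef_pos: [0.5899, -0.158, 0.2512]
eef_rot: [-2.22, -2.221, 0.0]
force: [-0.6, 0.3, -0.4]
grip_width: 0.011
gripper_force: 40.0
5.55 [ 0.5899 -0.158   0.2512] [-2.2203 -2.2214  0.0002] [-0.338   0.4333  1.4474  0.0003  1.2618 -0.3386]
scene rod 290 cen [206.4138 276.0931] bottom 217.83333333333334 302 top 197.5 253 pred cen [211.9284 280.1765] foot [219.5418 303.7177]
scene nut 493 cen [224.3387 319.9249] bottom 224.78947368421052 332 top 224.72727272727272 307 pred cen [224.2196 319.7489] foot [219.5418 303.7177]
side rod 505 cen [398.7584 237.5089] bottom 393.5 278 top 403.4 202 pred cen [396.2684 242.3416] foot [393.2645 278.7825]
side nut 601 cen [391.6822 304.6705] bottom 392.5 318 top 391.0 292 pred cen [391.8744 303.9994] foot [393.2645 278.7825]
wrist rod none
wrist nut 1145 cen [318.1773 232.09  ] bottom 318.17857142857144 254 top 317.9642857142857 212 pred cen [318.6595 235.1661] foot [318.3673 247.565 ]
```

```bash
python3 - <<'E'
import cv2,numpy as np
a=cv2.imread('pics/a_scene.png')[240:360,160:260];b=cv2.imread('pics/a_side.png')[200:320,345:445]
f=lambda i:cv2.resize(i,None,fx=4,fy=4,interpolation=cv2.INTER_CUBIC)
cv2.imwrite('pics/a_c.png',np.hstack([f(a),f(b)]))
E
```

```text
(no output)
```

View pics/a_c.png

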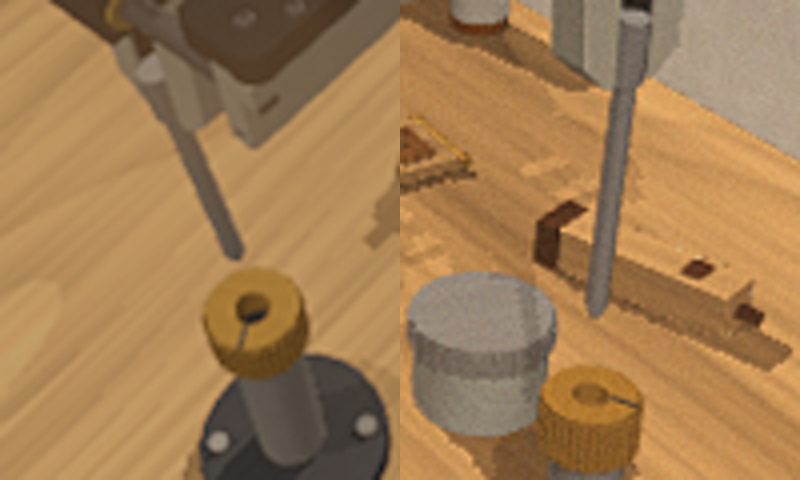

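View pics/a_wrist.png

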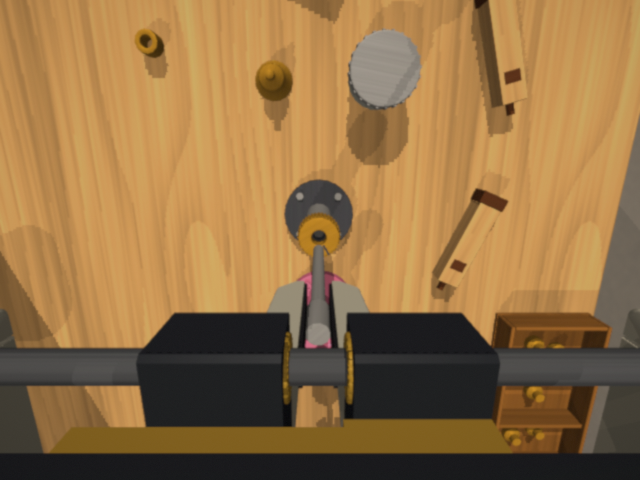

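In the crops, the foot is at scene (218.7,303.8) and side (394.2,278.4). The nut hole is at scene (223.5,315.5) and side (393,298.2). Triangulating these gives the offset to correct.

```bash
python3 - <<'E'
from h import *
np.set_printoptions(precision=4,suppress=True)
from scipy.optimize import least_squares
P=[shot('scene'),shot('side')]
for n,uv,x0 in [("foot",[(218.7,303.8),(394.2,278.4)],[.59,-.158,.155]),("head",[(197.5,255.5),(403.6,203.2)],[.59,-.158,.27]),("hole",[(223.5,315.5),(393,298.2)],[.59,-.159,.12])]:
    s=least_squares(lambda x:np.concatenate([proj(p,x)-q for p,q in zip(P,uv)]),x0);print(n,s.x,s.fun,[proj(p,x0) for p in P])
w=shot('wrist')
print("hole on wrist", plane(w,318.5,236.5,.1215),"foot",plane(w,318.3,247,.154),"head",plane(w,317.5,333,.275))
E
```

```text
foot [ 0.5901 -0.1595  0.1562] [-0.0206  0.111  -0.085  -0.0726] [array([219.5203, 303.6171]), array([393.3587, 278.5247])]
head [ 0.5893 -0.1661  0.2765] [-0.017   0.1281 -0.097  -0.0938] [array([203.7979, 254.9969]), array([399.3986, 205.3431])]
hole [ 0.5908 -0.1587  0.121 ] [-0.1272  0.6388 -0.4906 -0.4063] [array([223.0007, 316.325 ]), array([392.1691, 298.6146])]
hole on wrist [ 0.59   -0.1579  0.1215] foot [ 0.5898 -0.1582  0.154 ] head [ 0.5891 -0.1646  0.275 ]
```

Both camera sets agree that the rod leans about 3° in the grip, with its head toward −y. I turn it upright about tool y while keeping the foot over the hole, and lower partway.

```bash
python3 -m crank '{"steps":[[[0.003,0.0005,0,0,-1.5,0,1],[0.0055,0.0005,0,0,-3.1,0,1],[0.0055,0.0005,0.01,0,-3.1,0,1],[0.0055,0.0005,0.02,0,-3.1,0,1],[0.0055,0.0005,0.02,0,-3.1,0,1],[0.0055,0.0005,0.02,0,-3.1,0,1]]]}' ; python3 look.py b
python3 - <<'E'
import cv2,numpy as np
a=cv2.imread('pics/b_scene.png')[250:350,170:235];b=cv2.imread('pics/b_side.png')[210:310,360:425];c=cv2.imread('pics/b_wrist.png')[200:350,280:360]
f=lambda i,k:cv2.resize(i,None,fx=k,fy=k,interpolation=cv2.INTER_CUBIC)
cv2.imwrite('pics/b_c.png',np.hstack([f(a,4),f(b,4),cv2.resize(c,(213,400),interpolation=cv2.INTER_CUBIC)]))
E
```

```text
time: 6.75
eef_pos: [0.5903, -0.1536, 0.2311]
eef_rot: [2.195, 2.194, -0.06]
force: [-0.4, -0.4, -0.4]
grip_width: 0.0112
gripper_force: 40.0
6.75 [ 0.5903 -0.1536  0.2311] [ 2.1947  2.1944 -0.06  ] [-0.3073  0.4426  1.4843 -0.0553  1.1998 -0.2875]
scene rod 288 cen [213.3924 287.8472] bottom 220.5 311 top 204.08333333333334 261 pred cen [217.1389 286.4722] foot [224.1859 308.949 ]
scene nut 506 cen [224.6403 321.0217] bottom 223.44444444444446 334 top 227.72 307 pred cen [224.2196 319.7489] foot [224.1859 308.949 ]
side rod 505 cen [396.3386 249.8455] bottom 393.0 290 top 399.3809523809524 214 pred cen [393.4209 253.4265] foot [390.6094 288.6065]
side nut 575 cen [391.6817 304.3426] bottom 391.8918918918919 317 top 391.20454545454544 292 pred cen [391.8744 303.9994] foot [390.6094 288.6065]
wrist rod none
wrist nut 1445 cen [317.7869 235.7682] bottom 319.3333333333333 261 top 318.0232558139535 214 pred cen [318.1341 238.4971] foot [318.2554 241.306 ]
```

View pics/b_c.png

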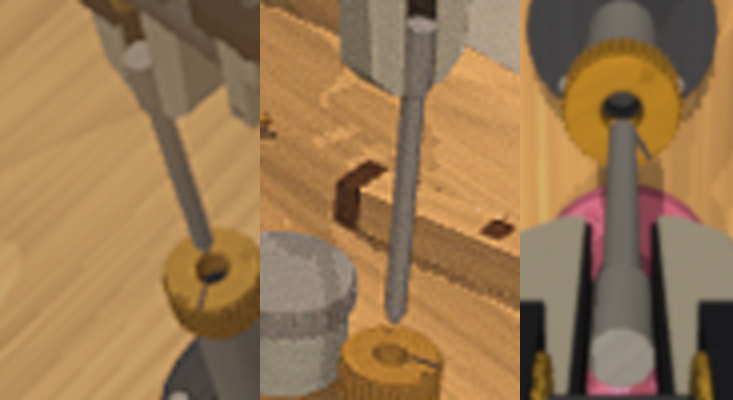

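```bash
cat > tri.py <<'E'
from h import *
np.set_printoptions(precision=4,suppress=True)
from scipy.optimize import least_squares
def tri(pts):
    P=[shot('scene'),shot('side')]
    for n,uv,x0 in pts:
        s=least_squares(lambda x:np.concatenate([proj(p,x)-q for p,q in zip(P,uv)]),x0);print(n,s.x,s.fun)
E
python3 - <<'E'
from tri import *
tri([("foot",[(221.2,311.7),(394.2,290)],[.59,-.158,.135]),("head",[(204.2,264.2),(401,216.2)],[.59,-.158,.25]),("hole",[(223,316.7),(393,298.5)],[.59,-.159,.12])])
w=shot('wrist')
print("hole", plane(w,318.5,240,.1215),"foot",plane(w,318.3,248,.134),"head",plane(w,318.7,332,.255))
E
```

```text
foot [ 0.5911 -0.1602  0.136 ] [-0.0311  0.1598 -0.1228 -0.1027]
head [ 0.5908 -0.1619  0.2556] [ 0.0027 -0.0189  0.0144  0.0136]
hole [ 0.5908 -0.1597  0.1205] [-0.0187  0.0935 -0.0718 -0.0593]
hole [ 0.5905 -0.1565  0.1215] foot [ 0.5903 -0.159   0.134 ] head [ 0.5901 -0.1577  0.255 ]
```

Rod is now upright, with foot to hole offset about +1 mm in y. I'm lowering into the nut, watching the force.

```bash
python3 -m crank '{"steps":[[[0.001,0,0,0,0,0,1],[0.0016,0,0.01,0,0,0,1],[0.0021,0,0.02,0,0,0,1],[0.0026,0,0.03,0,0,0,1],[0.0026,0,0.03,0,0,0,1]]]}' && python3 -m crank '{"steps":[[[0.0003,0,0.005,0,0,0,1],[0.0005,0,0.01,0,0,0,1],[0.0008,0,0.015,0,0,0,1],[0.0008,0,0.015,0,0,0,1]]]}'
```

```text
time: 7.85
eef_pos: [0.5897, -0.1523, 0.1994]
eef_rot: [2.196, 2.196, -0.062]
force: [-0.5, -0.2, -0.3]
grip_width: 0.0105
gripper_force: 40.0
time: 8.25
eef_pos: [0.5903, -0.1525, 0.1858]
eef_rot: [2.194, 2.194, -0.06]
force: [-0.0, 0.1, -0.2]
grip_width: 0.0105
gripper_force: 40.0
```

```bash
python3 -m crank '{"steps":[[[0.0005,0,0.01,0,0,0,1],[0.0011,0,0.02,0,0,0,1],[0.0016,0,0.03,0,0,0,1],[0.0021,0,0.038,0,0,0,1],[0.0025,0,0.046,0,0,0,1],[0.0025,0,0.046,0,0,0,1]]]}'; python3 -m crank '{"steps":[[[0.0002,0,0.004,0,0,0,1],[0.0004,0,0.008,0,0,0,1],[0.0004,0,0.008,0,0,0,1]]]}'
```

```text
time: 8.85
eef_pos: [0.5902, -0.1525, 0.1392]
eef_rot: [2.195, 2.195, -0.06]
force: [0.7, -1.3, -1.1]
grip_width: 0.0108
gripper_force: 40.0
time: 9.15
eef_pos: [0.5904, -0.1525, 0.132]
eef_rot: [2.194, 2.194, -0.06]
force: [0.8, -1.3, -0.8]
grip_width: 0.0109
gripper_force: 40.0
```

```bash
python3 -m crank '{"steps":[[[0.0001,0,0.002,0,0,0,1],[0.0002,0,0.004,0,0,0,1],[0.0002,0,0.004,0,0,0,1],[0.0002,0,0.004,0,0,0,1]]]}' 15
```

```text
time: 9.55
eef_pos: [0.5904, -0.1525, 0.1284]
eef_rot: [2.194, 2.194, -0.059]
force: [0.2, -0.9, -1.2]
grip_width: 0.0114
gripper_force: 15.0
```

Nut and rod fit without contact force, so I release and raise the fingers.

```bash
python3 -m crank '{"steps":[[[0,0,0,0,0,0,0.6],[0,0,0,0,0,0,0.4],[0,0,0,0,0,0,0],[0,0,0,0,0,0,0],[0,0,0,0,0,0,0],[0,0,0,0,0,0,0],[-0.0011,0,-0.02,0,0,0,0],[-0.0027,0,-0.05,0,0,0,0],[-0.007,0,-0.05,0,3.1,0,0],[-0.0086,0,-0.05,0,3.1,0,0],[-0.0086,0,-0.05,0,3.1,0,0]]]}'; cat > run2.py <<'E'
from fit import *
np.set_printoptions(precision=4,suppress=True)
P=[shot(c) for c in ("scene","side","wrist")]
for c,p in zip("scw",P): save(p,f"pics/d_{c}.png")
for t,near,parts in [("rod",[.59,-.159,.138],[(.006,.126,.15),(.004,.1217,.126)]),("nut",[.59,-.159,.11],[(.019,.0977,.1217)])]:
    V=[(p,mask(p,t,near)) for p in P]; V=[v for v in V if v[1] is not None]
    print(t,[int(v[1].sum()) for v in V])
    x,f=fit(V,parts,near[:2]); print("  both",x,f,[sil(p,cyl(x,parts)).sum()/16 for p,_ in V])
a=[cv2.resize(cv2.imread(f'pics/d_{c}.png')[y-45:y+45,x-33:x+33],None,fx=4,fy=4,interpolation=2) for c,x,y in (("s",222,310),("c",393,295))]
q=proj(P[2],[.59,-.159,.135]).astype(int);print(q)
w=cv2.imread('pics/d_w.png')[q[1]-90:q[1]+90,q[0]-60:q[0]+60]
cv2.imwrite('pics/d.png',np.hstack(a+[cv2.resize(w,(240,360))]))
E
python3 run2.py
```

```text
time: 10.65
eef_pos: [0.5901, -0.1588, 0.1782]
eef_rot: [-2.222, -2.221, 0.002]
force: [0.3, 1.4, 0.1]
grip_width: 0.0915
gripper_force: 0.0
rod [122, 163]
  both [ 0.5904 -0.1595] [-0.7761 -1.1397  1.0823 -0.9531] [np.float64(125.1875), np.float64(160.5625)]
nut [529, 2083]
  both [ 0.5903 -0.1562] [-1.0452 -2.6687 -0.0249  0.9899] [np.float64(670.8125), np.float64(2816.75)]
[318 272]
```

View pics/d.png

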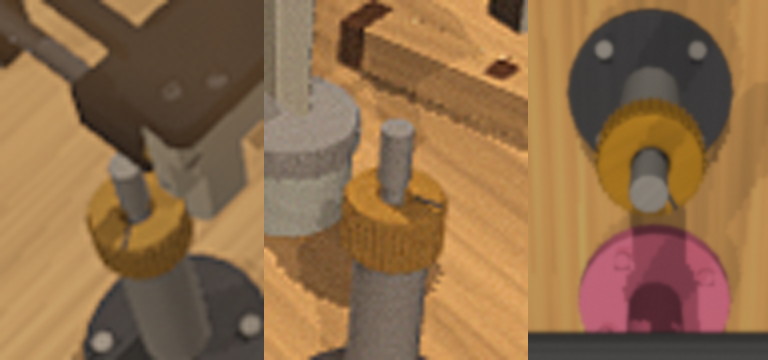

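The rod stands about 30 mm proud of the nut: the head in the side view reaches from the nut's top (y≈200) to y≈127 in the crop, and the mask areas match the seated prediction. Next I pre-turn anticlockwise, descend around the nut and grip.

```bash
python3 -m crank '{"steps":[[[0,0,0,0,0,-8,0],[0,0,0,0,0,-16,0],[0,0,0,0,0,-24,0],[0,0,0,0,0,-32,0],[0,0,0,0,0,-35,0],[0,0,0.03,0,0,-35,0],[0,0,0.06,0,0,-35,0],[0,0,0.088,0,0,-35,0],[0,0,0.088,0,0,-35,0.4],[0,0,0.088,0,0,-35,1],[0,0,0.088,0,0,-35,1],[0,0,0.088,0,0,-35,1]]]}' 25; python3 -m crank '{"steps":[[[0,0,0,0,0,0,1],[0,0,0,0,0,0,1],[0,0,0,0,0,0,1],[0,0,0,0,0,0,1],[0,0,0,0,0,0,1],[0,0,0,0,0,0,1]]]}'; python3 -c "
from h import *
s=readout.sense();print(s['joint_pos'],s['ft_torque'])"
```

```text
time: 12.3
eef_pos: [0.5912, -0.1587, 0.0924]
eef_rot: [1.45, 2.785, 0.0]
force: [-0.5, -0.2, 0.1]
grip_width: 0.0656
gripper_force: 0.0
time: 12.9
eef_pos: [0.5901, -0.1588, 0.091]
eef_rot: [-1.45, -2.786, 0.001]
force: [-5.1, -2.6, 4.2]
grip_width: 0.0372
gripper_force: 25.0
[-3.38723950e-01  6.09193948e-01  1.58850690e+00 -7.66821276e-04
  9.44518081e-01 -9.49156745e-01] [-0.44822249  0.75009825 -0.0037961 ]
```

```bash
python3 -m crank '{"steps":[[[0,0,0.0001,0,0,8,1],[0,0,0.0002,0,0,16,1],[0,0,0.0003,0,0,24,1],[0,0,0.0004,0,0,32,1],[0,0,0.0005,0,0,40,1],[0,0,0.0006,0,0,48,1],[0,0,0.0007,0,0,56,1],[0,0,0.0008,0,0,64,1],[0,0,0.0009,0,0,72,1],[0,0,0.001,0,0,80,1],[0,0,0.0011,0,0,88,1],[0,0,0.0011,0,0,96,1]]]}';python3 -c "
from h import *
s=readout.sense();print(s['joint_pos'],s['ft_torque'])"; python3 -m crank '{"steps":[[[0,0,0.0001,0,0,5,1],[0,0,0.0001,0,0,10,1],[0,0,0.0001,0,0,10,1]]]}';python3 -c "
from h import *
s=readout.sense();print(s['joint_pos'],s['ft_torque'])"
```

```text
time: 14.1
eef_pos: [0.5921, -0.1593, 0.0901]
eef_rot: [3.041, 0.777, 0.006]
force: [7.1, -5.3, -4.5]
grip_width: 0.0379
gripper_force: 25.0
[-3.38525319e-01  6.11380746e-01  1.58709096e+00 -4.09202385e-04
  9.38515430e-01  7.32007750e-01] [-1.02836628 -1.0918945   0.10760473]
time: 14.4
eef_pos: [0.5922, -0.1595, 0.09]
eef_rot: [3.097, 0.513, 0.006]
force: [7.5, -7.5, -3.4]
grip_width: 0.0373
gripper_force: 25.0
[-3.38735436e-01  6.11649776e-01  1.58698887e+00 -6.19654292e-04
  9.38005267e-01  9.03966578e-01] [-1.0889307  -1.08721813 -0.07174067]
```

```bash
T='from h import *
s=readout.sense();print(s["joint_pos"][5],s["ft_torque"])'
python3 -m crank '{"steps":[[[0,0,0.0001,0,0,5,1],[0,0,0.0001,0,0,10,1],[0,0,0.0001,0,0,10,1]]]}'|grep -E "force|eef_r";python3 -c "$T"
python3 -m crank '{"steps":[[[0,0,0.0001,0,0,5,1],[0,0,0.0001,0,0,10,1],[0,0,0.0001,0,0,10,1]]]}'|grep -E "force|eef_r";python3 -c "$T"
python3 -m crank '{"steps":[[[0,0,0.0001,0,0,5,1],[0,0,0.0001,0,0,10,1],[0,0,0.0001,0,0,10,1]]]}'|grep -E "force|eef_r";python3 -c "$T"
python3 -m crank '{"steps":[[[0,0,0.0001,0,0,5,1],[0,0,0.0001,0,0,10,1],[0,0,0.0001,0,0,10,1]]]}'|grep -E "force|eef_r";python3 -c "$T"
```

```text
eef_rot: [3.129, 0.241, 0.007]
force: [7.3, -7.7, -4.1]
gripper_force: 25.0
1.0784518114868054 [-1.30428446 -1.08038974 -0.02800795]
eef_rot: [3.138, -0.031, 0.007]
force: [5.2, -10.1, -2.2]
gripper_force: 25.0
1.2522967169003538 [-1.46592229 -0.95083927  0.42676346]
eef_rot: [3.124, -0.304, 0.005]
force: [1.1, -9.6, 0.4]
gripper_force: 25.0
1.4270358269934074 [-1.52223255 -0.22293569  0.25893898]
eef_rot: [3.086, -0.575, 0.004]
force: [-0.1, -9.6, 3.0]
gripper_force: 25.0
1.6014992212169117 [-1.54239896  0.11802136  0.28971082]
```

The torque jumps to 0.43 N m at j6≈1.25 and then stays near 0.27, so the nut seems to be at its stop with the fingers slipping. I check it with the dark line.

```bash
python3 - <<'E'
from h import *
a=[]
for c in ("scene","side","wrist"):
    p=shot(c); q=proj(p,[.59,-.159,.125]).astype(int); print(c,q)
    k=30 if c!="wrist" else 50
    a.append(cv2.resize(p["pixels"][max(q[1]-k,0):q[1]+k,q[0]-k:q[0]+k,::-1],(260,260),interpolation=2))
    np.save(f"e_{c}.npy",np.array(p["extrinsics"]))
    for n,pts in (("d",{"scene":[(221.8+ -0.05,317),(220,327.5)]}),):pass
cv2.imwrite('pics/e.png',np.hstack(a))
# initial line, from earlier crops (d.png: scene origin (189,265)/4x; side (360,250)/4x)
P=shot('scene');S=shot('side')
for p,u,v in ((P,189+131/4,265+225/4),(P,189+124/4,265+250/4),(S,360+(415-264)/4,250+198/4),(S,360+(438-264)/4,250+206/4)):
    w=plane(p,u,v,.1217); print(w, np.degrees(np.arctan2(w[1]+.159,w[0]-.5903)))
E
```

```text
scene [222 314]
side [392 295]
wrist [319 331]
[ 0.59541425 -0.16649748  0.1217    ] -55.700971747511424
[ 0.60082599 -0.17534788  0.1217    ] -57.223521258697815
[ 0.59392723 -0.16665234  0.1217    ] -64.63891112441111
[ 0.59782764 -0.17472345  0.1217    ] -64.41712609340686
```

View pics/e.png

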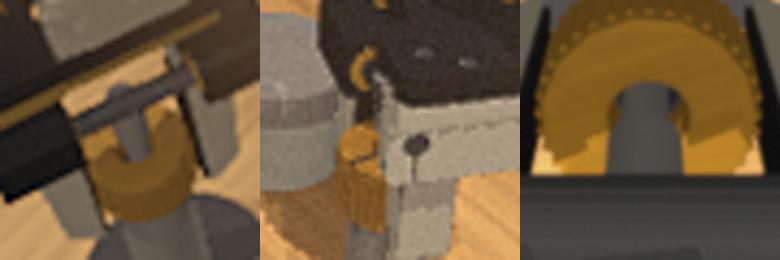

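```bash
python3 - <<'E'
from h import *
S=shot('side')
for u,v in ((350,163),(358,161),(365,159),(372,156),(378,152)):
    w=plane(S,362+(u-260)/4.333,265+v/4.333,.120); print(w, np.degrees(np.arctan2(w[1]+.159,w[0]-.5903)))
print(proj(S,[.5903,-.159,.12]))
for a in (-150,-165,-180,-195,-210): 
    q=proj(S,[.5903+.019*np.cos(np.radians(a)),-.159+.019*np.sin(np.radians(a)),.12]);print(a,(q-[362,265])*4.333+[260,0])
E
```

```text
[ 0.57247252 -0.15913802  0.12      ] -179.55641615171055
[ 0.57540103 -0.15971161  0.12      ] -177.2654991267329
[ 0.57805591 -0.16010822  0.12      ] -174.82822190552244
[ 0.58106451 -0.16007902  0.12      ] -173.33610332532973
[ 0.58415288 -0.15944182  0.12      ] -175.88897548756398
[392.3290549  298.54771558]
-150 [371.08582354 176.39002471]
-165 [357.80185539 171.02871778]
-180 [346.96313792 163.94550725]
-195 [339.29875291 155.66823606]
-210 [335.28446745 146.79376363]
```

The line now points to about −177°, against −60° at the start. The nut turned about 117° and stopped while the tool turned 146°, so it is bottomed out. Now I back off 90°.

```bash
python3 -m crank '{"steps":[[[0,0,-0.0001,0,0,-8,1],[0,0,-0.0002,0,0,-16,1],[0,0,-0.0003,0,0,-24,1],[0,0,-0.0004,0,0,-32,1],[0,0,-0.0005,0,0,-40,1],[0,0,-0.0006,0,0,-48,1],[0,0,-0.0007,0,0,-56,1],[0,0,-0.0008,0,0,-64,1],[0,0,-0.0009,0,0,-72,1],[0,0,-0.001,0,0,-80,1],[0,0,-0.001,0,0,-86,1],[0,0,-0.001,0,0,-90,1]]]}'; python3 -m crank '{"steps":[[[0,0,0,0,0,0,1],[0,0,0,0,0,0,1],[0,0,0,0,0,0,1]]]}'; python3 - <<'E'
from h import *
s=readout.sense();print(s['joint_pos'][5],s['ft_torque'])
a=[]
for c in ("scene","side","wrist"):
    p=shot(c); q=proj(p,[.59,-.159,.125]).astype(int); print(c,q)
    k=30 if c!="wrist" else 50
    a.append(cv2.resize(p["pixels"][max(q[1]-k,0):q[1]+k,q[0]-k:q[0]+k,::-1],(260,260),interpolation=2))
    print([proj(p,[.5903+.019*np.cos(t),-.159+.019*np.sin(t),.121])*1-(q-k) for t in np.radians([-70,-90,-110])], 260/(2*k))
cv2.imwrite('pics/f.png',np.hstack(a))
E
```

```text
time: 17.1
eef_pos: [0.5911, -0.1595, 0.0909]
eef_rot: [2.584, 1.783, 0.001]
force: [-1.1, -6.1, 4.8]
grip_width: 0.0376
gripper_force: 25.0
time: 17.4
eef_pos: [0.5911, -0.1595, 0.0909]
eef_rot: [2.587, 1.778, 0.001]
force: [-1.6, -7.8, 3.4]
grip_width: 0.0376
gripper_force: 25.0
0.02817040147822185 [-1.11234076  0.27287803  0.03922818]
scene [222 314]
[array([25.42228814, 42.94672486]), array([21.78348048, 41.07053255]), array([19.30025117, 38.11664971])] 4.333333333333333
side [392 295]
[array([41.89339358, 37.89339333]), array([38.93384548, 39.81218597]), array([34.88843164, 40.90540726])] 4.333333333333333
wrist [318 332]
[array([79.34986623, 75.22788437]), array([66.39787824, 82.01245685]), array([51.75156208, 84.52701759])] 2.6
```

View pics/f.png

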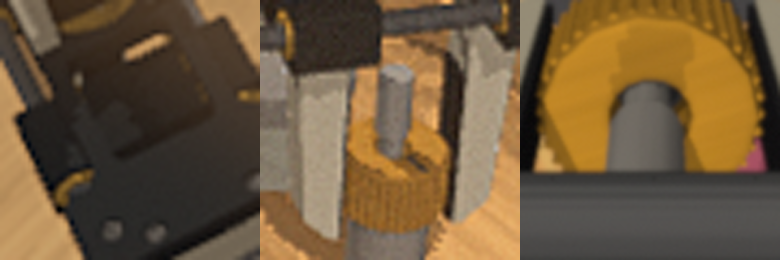

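In the side crop the line runs from (148,152) to (170,170), which is azimuth about −88°, or 89° back from the stop. The rod head still stands above the nut and the grip force is 25 N, so I'm handing in.

```bash
python3 -c "
from bench import finish_job
print(finish_job())"
```

```text
the job is handed in; nothing more can be done
None
```

I handed the job in with the rod standing in the holder's bore and the nut run down to its stop, backed off about 89° and still gripped at 25 N; the hand-in gave no verdict.

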